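# Clear the frame press and clamp the gilt corner

## Robot

A 6-joint arm with a two-finger parallel gripper is mounted at the origin on the work surface. World frame = base frame: x ahead of the robot, y to its left, z up, the work surface at z = 0. Lengths are in m, angles in rad, forces in N, time in s.
With the tool pointing down it reaches from about 0.25 to 0.8 m from the base axis. Payload 3.9 kg.
Tool frame: the origin (TCP) lies midway between the tips of the shut fingers; the grasp point (between the pads) lies 19 mm behind it; z points along the fingers, y is the line along which they close (so a half turn about z gives the same grasp; the last joint's range is limited). The gripper opens to 85 mm and grips with 20 to 120 N. Pads are 22 mm wide; open, the fingers measure 114 mm over their backs; the gripper's body (76 mm by 85 mm) begins 54 mm behind the grasp point. The pads swing forward as they close: fully open they stand 13 mm farther back than shut.
Start: joints at [0, 0.26, -0.138, 1.173, 0, 1.571], TCP at [0.525, -0, 0.231] pointing down, gripper open.
Joint ranges: [-2.78, 2.78], [-0.83, 1.72], [-1.28, 1.37], [-1.9, 2.12], [-1.57, 1.48], [-3.14, 3.14]. Speed limits (rad/s): [2.57, 2.57, 3.14, 3.14, 3.14, 3.14].

## Interface

Orientations are given as a unit quaternion [w, x, y, z].
In Python, from rig import bot gives the robot as it stands.
- The arm moves only by the tool move_arm, never from a script. Its argument "commands" is a list of rows, each an object of numbers: "wx", "wy", "wz": the turn, a rotation vector about the tool's x, y, z in rad; "tx", "ty", "tz": the shift along the tool's x, y, z in mm; "gripper": the finger opening in mm, from 0 to 85.4. In form: [{"wx": .., "wy": .., "wz": .., "tx": .., "ty": .., "tz": .., "gripper": ..}, ...]. A call has 1 to 5 rows; each row is the pose to reach, as a shift and turn from the pose commanded when the call began, along the tool's axes at that moment; what a row does not reach only later rows make up. A row lasts 1/10 s, in which the tool goes at most 50 mm and 8.59 degrees, less where a joint would pass 70% of its speed; a pose out of reach is approached as far as the arm can. A call with a gripper value outside its range is refused whole. The fingers move at their own pace and stop on an object; "newtons" is the grip in N (left out, the last holds). Time passes only in rows, so rows that repeat a pose let the fingers close. It gives the time, the measured TCP pose, the force, the opening and the grip force at its end, in the units of the state.
- bot.get_obs(): the state, without advancing time (a new reading comes with each control period).
- bot.read_camera(name): name is "scene" or "side" or "wrist"; returns a dict with "frame" (480x640x3 uint8, blue, green, red), "mtx" (3x3 intrinsics, pixels), "rvec" (rotation vector, rad) and "tvec" (3), from world to camera coordinates, as OpenCV has them. Camera axes: x right, y down, z forward; pixel columns grow to the right and rows downward; lengths in m; the calibration is good to about 2 mm. A picture is of the moment at which its call begins. There is no depth.
- bot.finish_job(): hands the job in; it is judged then, once.
Trained networks look in the newest picture that a camera, given by its name, has taken for a name from the list of things; names that differ only in an ending like _2 or _b are one class to them, and where a whole thing is asked for, a point or a joint stands for the part that bears it (a point fixed in the world has none). Each returns a list of dicts, best first, with "conf" (0 to 1); they miss things now and then, are a little off and sometimes report something else, mostly with a low value. They report only what shows in the picture. A call takes as long as a camera call. They do not tell look-alikes from the thing itself.
- bot.regions_of(camera, target): "region" (480x640 bool, what is visible of it).
- bot.tip_of(camera, target): "at" ([x, y, z] in m, in world coordinates, good to about 4 mm: a listed point, or the origin of a listed thing).
The state is a dict: "time": time; "q": joint angles; "joint_velocities": joint speeds; "joint_efforts": joint torques, N m; "tcp_pos": TCP position; "orientation": TCP orientation; "wrist_force": force on the tool from outside, world axes, zero at the start; "ft_torque": the same for the moment, N m; "finger_gap": finger opening in m; "grip_force": force on a finger pad.
Only numpy, scipy, OpenCV 4.12 (cv2) and the standard library are available. Lean on these libraries where they do the work, as an engineer would, in place of code of your own. Each camera call takes 0.05 s, during which the arm holds its last target. There are 200 camera calls.

## Task

Using the pink-handled sweeping block, sweep the four moulding offcuts off the bed of the green frame press into the blue scrap tray at its end; do not touch the offcuts with the gripper. Then stand the sweeping block upright on the bench paper and let go of it, and with the empty gripper press the red knob of the press 20 mm down (until the yellow band has just sunk into its collar) so that the rubber foot clamps the gilt frame corner, and keep it there: the program finishes while still holding the knob down. Do not crush or shift the corner, and leave the other things on the bench alone.

Things in the scene. Friction and masses are not known exactly. Their poses are not given: they have to be found in the camera images.
- bed: Frame press, fixed, at some yaw: a plywood bed with a flat grey top 50 mm above the bench. Origin on the bench plane; in its frame the bed spans x -120..120, y -220..190 mm. The offcuts lie within x -75..75, y 25..155; the tray stands at the +y end. Two fence strips 14 mm high stand around the gilt corner, the one nearer the offcuts at y -105..-97.
- press_head (a point): Middle of the green press head's top face, 155 mm above the bench; in the bed's frame at x 41, y -130. The head is 150 mm in x, 50 mm in y, 30 mm thick, carried by a column at x 71..116; the plunger's collar (34 mm across) rises to 165 mm above the bench.
- ram (a joint): Travel of the press's sprung plunger, m: 0 at rest, grows as the knob is pressed straight down, stop at 0.036; springs back when let go. Takes about 5 N to start, 6.5 N at 8 mm where the sprung foot meets the corner, about 15 N at 20 mm; 0.020 is wanted. The stem between collar and knob is yellow for its lower 20 mm, black for its upper 16 mm.
- knob_top (a point): Centre of the flat top of the red round knob (46 mm across, 22 mm high, the flat 38 mm across), in the bed's frame at x 0, y -130; 223 mm above the bench at rest; it goes down with the plunger.
- foot: Black rubber foot, 32 mm across, under the plunger, sprung (500 N/m) against it; origin at its underside centre, 88 mm above the bench at rest, about 8 mm over the corner.
- corner: Gilt L-shaped frame corner lying loose on the bed under the foot, 30 mm high, moulding 35 mm wide; origin at the underside of the middle of the corner square; its arms reach 88 mm to its -x and 90 mm to its -y.
- sweeper: Sweeping block, about 0.2 kg, standing on the bench: a wooden blade with rubber lower edge, 170 mm long in its x, 16 mm thick in y, 36 mm high, with end cheeks 10 mm thick and 40 mm deep (y -20..20), alike on both sides; a pink upright handle 24 by 24 mm rises from its middle, from 34 to 114 mm above the underside. Origin at the centre of the underside, z up.
- tray_in (a point): Centre of the inner floor of the blue scrap tray, fixed against the press bed's +y end with the bed's yaw: outside 270 mm in its x, 135 mm in its y, walls 4 mm, floor 6 mm above the bench; three walls end 46 mm above the bench (4 mm below the bed's top), the one farthest from the bed 76 mm.
- glue: White glue bottle, 56 mm across, 150 mm high; origin at its underside centre. To be left alone.
- jar: Amber jar, 68 mm across, 75 mm high; origin at its underside centre. To be left alone.
- mug: White mug, 76 mm across, 85 mm high; origin at its underside centre. To be left alone.
- leafbook: Yellow book of gold leaf lying flat, 85 by 85 by 13 mm; origin at its underside centre. To be left alone.
- flatbrush: Flat gilder's brush lying down, pink card handle, about 125 by 66 by 12 mm; origin at its underside centre. To be left alone.
- offcut0: Loose moulding offcut, pale wood, 30 by 24 by 22 mm high, gilt on top, about 25 g; origin at its centre.
- offcut1: Loose moulding offcut, red, 26 by 26 by 20 mm high, gilt on top, about 25 g; origin at its centre.
- offcut2: Loose moulding offcut, pale wood, 32 by 22 by 24 mm high, gilt on top, about 25 g; origin at its centre.
- offcut3: Loose moulding offcut, red, 24 by 28 by 26 mm high, gilt on top, about 25 g; origin at its centre.
There are look-alikes about, which are no part of the job. Leave any orange or purple look-alike of the offcut0 alone. Leave any purple look-alike of the sweeper alone.

How it is judged:
On the way, in this order (a step that is already met when the one before it is completed fails the run):
1. all four offcuts lie in the scrap tray (x of offcut0 in the frame of tray_in between -0.125 and 0.125 m and y of offcut0 in the frame of tray_in between -0.058 and 0.058 m and z of each of offcut0, offcut1, offcut2, offcut3 in the frame of tray_in below 0.052 m and x of offcut1 in the frame of tray_in between -0.125 and 0.125 m and y of offcut1 in the frame of tray_in between -0.058 and 0.058 m and x of offcut2 in the frame of tray_in between -0.125 and 0.125 m and y of offcut2 in the frame of tray_in between -0.058 and 0.058 m and x of offcut3 in the frame of tray_in between -0.125 and 0.125 m and y of offcut3 in the frame of tray_in between -0.058 and 0.058 m), for 0.2 s.
2. the sweeping block stands upright on the bench, let go (height (world z) of sweeper below 0.004 m and angle between sweeper's own z axis and vertical below 0.15 rad and linear speed of sweeper below 0.02 m/s and contact force between sweeper and the fingers below 0.1 N and contact force between sweeper and the arm below 0.1 N), for 0.2 s.
At the end, for the whole second after the job is handed in: The gripper holds the knob down (over 4 N on it) with the plunger 16 to 24 mm down and still, the foot pressing the corner with over 2 N; all four offcuts lie in the tray; the sweeping block stands upright (within 0.15 rad) on the bench, not touched (all of step 1 and all of step 2 and value of joint ram between 0.016 and 0.024 m and contact force between foot and corner above 2 N and contact force between any of the fingers, the arm and anything else above 4 N and velocity of joint ram below 0.01 m/s); the arm keeps its last pose, push and grip.
It fails at once if the gripper or arm touches an offcut (contact force between any of offcut0, offcut1, offcut2, offcut3 and the fingers above 0.5 N or contact force between any of offcut0, offcut1, offcut2, offcut3 and the arm above 0.5 N).
It fails at once if the corner is crushed (the foot presses it with over 13 N, at about 31 mm of plunger travel) (contact force between foot and corner above 13 N).
It fails at once if the corner is shifted by over 12 mm (distance of corner from where it was at the start of the episode above 0.012 m).
It fails at once if a bystander is moved by over 30 mm (distance of any of glue, jar, mug, leafbook, flatbrush from where it was at the start of the episode above 0.03 m).
It also fails if it takes over 72 s, if anything falls off the work surface, if the arm or the gripper's body presses on something with over 40 N, if the wrist force passes 120 N, or if a joint passes its speed limit or range.

## Working session

There is one attempt and no reset: what is moved stays moved. The work goes in short steps, Python scripts to look and compute and a tool call to move; the robot and the scene stay as the last step left them, time stands still between calls to the robot, and variables do not carry over. Pictures are saved under pics/ and viewed, at most 10 in all, crops included, and the job is handed in when it is done.

Besides the shell and the picture viewer there is one more tool, called as name(argument=value, ...), one argument or row to a line, values as JSON. move_arm: Moves the arm, as the interface text tells. Its arguments: {"type":"object","properties":{"commands":{"type":"array","items":{"type":"object","properties":{"wx":{"type":"number"},"wy":{"type":"number"},"wz":{"type":"number"},"tx":{"type":"number"},"ty":{"type":"number"},"tz":{"type":"number"},"gripper":{"type":"number"}}}},"newtons":{"type":"number"}},"required":["commands"]}

```bash
mkdir -p pics; ls; python3 - <<'E'
from rig import bot
import cv2,numpy as np
for c in ["scene","side"]:
    r=bot.read_camera(c); cv2.imwrite(f"pics/{c}0.png",r["frame"])
    for t in ["bed","press_head","knob_top","corner","foot","sweeper","tray_in","glue","jar","mug","leafbook","flatbrush","offcut0","offcut1","offcut2","offcut3"]:
        print(c,t,[(np.round(d["at"],3).tolist(),round(d["conf"],2)) for d in bot.tip_of(c,t)])
print(bot.get_obs())
E
```

```text
pics
scene bed [([0.548, 0.046, 0.061], 0.71), ([0.517, -0.005, 0.001], 0.63)]
scene press_head [([0.56, -0.133, 0.152], 0.56)]
scene knob_top [([0.515, -0.132, 0.22], 0.56)]
scene corner []
scene foot []
scene sweeper [([0.465, -0.374, -0.006], 0.75), ([0.478, 0.05, 0.062], 0.74), ([0.692, -0.39, 0.001], 0.57)]
scene tray_in [([0.515, 0.256, 0.005], 0.79)]
scene glue [([0.77, -0.01, 0.002], 0.72)]
scene jar [([0.753, 0.173, 0.0], 0.89)]
scene mug [([0.764, -0.151, -0.001], 0.83)]
scene leafbook [([0.303, 0.361, -0.002], 0.59)]
scene flatbrush [([0.319, -0.288, 0.0], 0.92), ([0.479, 0.048, 0.058], 0.47), ([0.769, -0.01, 0.002], 0.23)]
scene offcut0 [([0.482, 0.111, 0.062], 0.66), ([0.706, 0.072, 0.011], 0.62), ([0.574, 0.104, 0.064], 0.52), ([0.549, 0.048, 0.061], 0.49), ([0.328, 0.096, 0.014], 0.47), ([0.479, 0.051, 0.06], 0.46)]
scene offcut1 [([0.482, 0.111, 0.062], 0.66), ([0.706, 0.072, 0.011], 0.62), ([0.574, 0.104, 0.064], 0.52), ([0.549, 0.048, 0.061], 0.49), ([0.328, 0.096, 0.014], 0.47), ([0.479, 0.051, 0.06], 0.46)]
scene offcut2 [([0.482, 0.111, 0.062], 0.66), ([0.706, 0.
[... 1776 characters left out ...]
': array([ 3.42168317e-05,  2.60002343e-01, -1.38110378e-01,  1.17271368e+00,
        1.95583790e-05,  1.57079753e+00]), 'joint_velocities': array([-0.00014239, -0.000515  ,  0.00117287,  0.00109767, -0.00086878,
        0.00151867]), 'joint_efforts': array([-2.37170709e-03, -4.05605185e+01,  2.54228371e+01,  1.16755480e-03,
       -2.93535450e-04, -7.72982617e-06]), 'tcp_pos': array([5.24979122e-01, 2.42296269e-05, 2.31299148e-01]), 'orientation': array([-1.75461297e-05,  7.07095109e-01,  7.07118453e-01, -3.71664381e-06]), 'wrist_force': array([0.05321298, 0.18420058, 0.14413338]), 'ft_torque': array([0.03987745, 0.02120623, 0.03601616]), 'grip_force': 0.0, 'finger_gap': 0.0855769046223151}
```

View pics/scene0.png

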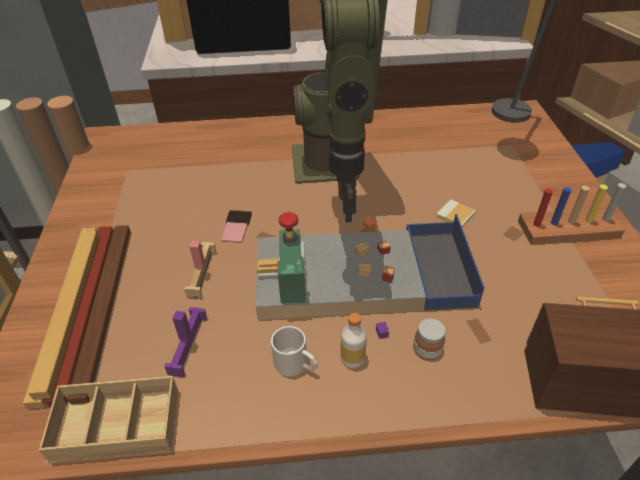

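View pics/side0.png

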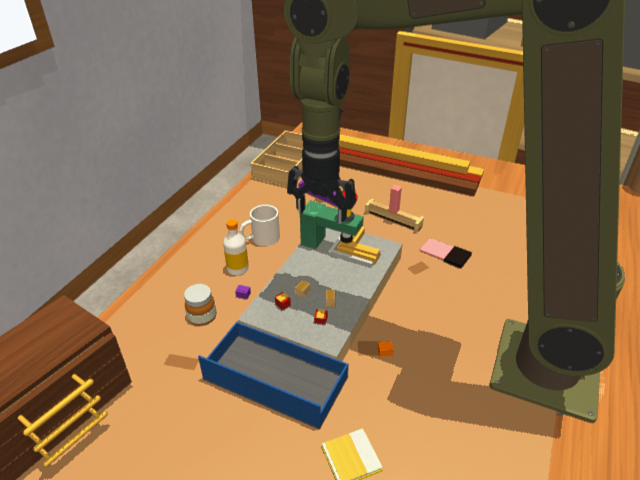

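The scene picture shows the pink-handled block at about (200,268), the purple one at (186,340), and the four gilt offcuts on the bed around (360–390, 245–275). The orange and purple look-alike offcuts are off the bed. Next I fit the yaws by silhouette.

```bash
cat > h.py <<'E'
from rig import bot
import cv2,numpy as np
from scipy.optimize import minimize
def proj(r,P): return cv2.projectPoints(np.float64(P),r["rvec"],r["tvec"],r["mtx"],None)[0][:,0]
def box(x0,x1,y0,y1,z0,z1): return np.array([[x,y,z] for x in(x0,x1) for y in(y0,y1) for z in(z0,z1)])
def place(P,p):
    c,s=np.cos(p[2]),np.sin(p[2]); return P@np.array([[c,s,0],[-s,c,0],[0,0,1]])+[p[0],p[1],p[3] if len(p)>3 else 0]
def render(r,boxes,p,S=4):
    m=np.zeros((480*S,640*S),np.uint8)
    for b in boxes: cv2.fillConvexPoly(m,cv2.convexHull(np.round((proj(r,place(b,p))+.5)*S).astype(np.int32)),1)
    return m
def fit(views,boxes,p0,S=4):
    # views: list of (cam dict, bool region)
    up=[cv2.resize(m.astype(np.uint8),None,fx=S,fy=S,interpolation=cv2.INTER_NEAREST) for _,m in views]
    def cost(p):
        t=0
        for (r,_),u in zip(views,up):
            m=render(r,boxes,p,S); t+=1-(m&u).sum()/max(1,(m|u).sum())
        return t
    p0=np.array(p0,float)
    sx=np.vstack([p0]+[p0+d for d in np.diag([.008,.008,.08])])
    o=minimize(cost,p0,method="Nelder-Mead",options=dict(initial_simplex=sx,xatol=1e-4,fatol=1e-5,maxiter=200))
    return o.x,o.fun
SW=[box(-.085,.085,-.008,.008,0,.036),box(-.085,-.075,-.02,.02,0,.036),box(.075,.085,-.02,.02,0,.036),box(-.012,.012,-.012,.012,.034,.114)]
TR=[box(-.135,.135,-.0675,.0675,0,.006),box(-.135,-.131,-.0675,.0675,0,.046),box(.131,.135,-.0675,.0675,0,.046),box(-.135,.135,-.0675,-.0635,0,.046),box(-.135,.135,.0635,.0675,0,.076)]
BD=[box(-.12,.12,-.22,.19,0,.05)]
def near(c,t,xy,n=1):
    L=bot.regions_of(c,t); r=None
    return L
E
python3 - <<'E'
from h import *
V={}
R={}
for c in ["scene","side"]:
    r=bot.read_camera(c); R[c]=r
    for t,x in [("sweeper",[.466,-.373,.03]),("tray_in",[.515,.256,.03]),("bed",[.519,-.004,.05])]:
        u=proj(r,[x])[0]
        best=None
        for d in bot.regions_of(c,t):
            m=d["region"]; ys,xs=np.nonzero(m)
            k=np.hypot(xs.mean()-u[0],ys.mean()-u[1]); print(c,t,round(d["conf"],2),m.sum(),round(k,1))
            if k<30 and best is None: best=m
        if best is not None: V.setdefault(t,[]).append((r,best))
for a in [0.1,.4,-.2]:
    print("sw",a,fit(V["sweeper"],SW,[.466,-.373,a]))
if "tray_in" in V:print("tray",fit(V["tray_in"],TR,[.515,.256,.02]),[fit([v],TR,[.515,.256,.02]) for v in V["tray_in"]])
if "bed" in V:print("bed",[fit([v],BD,[.519,-.004,.02]) for v in V["bed"]])
E
```

```text
scene sweeper 0.7 900 1.9
scene sweeper 0.7 1269 73.1
scene tray_in 0.91 5074 5.6
scene tray_in 0.4 1011 242.6
scene bed 0.55 12477 11.9
side sweeper 0.66 1077 1.1
side tray_in 0.59 9127 4.8
side bed 0.57 12797 2.0
sw 0.1 (array([ 0.46631122, -0.37417332, -0.1699173 ]), np.float64(0.23207010678346518))
sw 0.4 (array([ 0.46589194, -0.37369802, -0.18118563]), np.float64(0.22977154458811644))
sw -0.2 (array([ 0.46549295, -0.3738837 , -0.16414157]), np.float64(0.2273063487819581))
tray (array([ 0.51454196,  0.25671938, -0.03128388]), np.float64(0.08883547576592221)) [(array([ 0.51247629,  0.25658867, -0.03558864]), np.float64(0.06489709738044969)), (array([ 0.51532512,  0.25701569, -0.02758594]), np.float64(0.012745943084409683))]
bed [(array([ 0.51727211, -0.00516434, -0.02691134]), np.float64(0.11551383852756236)), (array([ 0.52036864, -0.03384438, -0.02364588]), np.float64(0.19135370134695373))]
```

move_arm(
  commands=[
    {"tz":-40},
    {"tx":-50,"ty":-8,"tz":-40},
    {"tx":-100,"ty":-16,"tz":-40},
    {"tx":-149,"ty":-24,"tz":-40},
    {"tx":-198,"ty":-32,"tz":-40},
  ],
)

```text
validation failed for argument at $.co...
```

move_arm(
  commands=[
    {"tx":-49,"ty":-8},
    {"tx":-98,"ty":-16},
    {"tx":-147,"ty":-22,"tz":10},
    {"tx":-176,"ty":-27,"tz":50,"wz":0.08},
    {"tx":-176,"ty":-27,"tz":90,"wz":0.17},
  ],
)

```text
validation failed for argument at $.co...
```

```bash
cat >> h.py <<'E'
from scipy.spatial.transform import Rotation as Ro
def go(x,y,z,yaw,base=None):
    "tool-frame shift (mm) and turn to reach world xyz with closing axis (tool y) at world yaw; tool down"
    o=bot.get_obs(); q=o["orientation"]; R=Ro.from_quat([q[1],q[2],q[3],q[0]])
    ya=R.as_matrix()[:,1]; T=Ro.from_matrix(np.array([[-np.sin(yaw),np.cos(yaw),0],[np.cos(yaw),np.sin(yaw),0],[0,0,-1]]))
    d=R.inv().apply(np.array([x,y,z])-o["tcp_pos"])*1000
    print("t",round(o["time"],2),"tcp",np.round(o["tcp_pos"],4),"yaw",round(np.arctan2(ya[1],ya[0]),3),"F",np.round(o["wrist_force"],1),"gap",round(o["finger_gap"],4),"grip",round(o["grip_force"],1))
    print("go t",np.round(d,1),"w",np.round((R.inv()*T).as_rotvec(),3))
E
python3 - <<'E'
from h import *
r=bot.read_camera("wrist"); cv2.imwrite("pics/w1.png",r["frame"])
print([(np.round(d["at"],3).tolist(),round(d["conf"],2)) for d in bot.tip_of("wrist","sweeper")])
V=[(r,d["region"]) for d in bot.regions_of("wrist","sweeper")]
for v in V: print(v[1].sum(),fit([v],SW,[.466,-.373,-.17],2))
go(.466,-.374,.065,-.17)
E
```

```text
[]
t 2.25 tcp [0.525  0.     0.2313] yaw 0.0 F [-0.1 -0.  -0.1] gap 0.0855 grip 0.0
go t [-374.   -59.   166.3] w [0.   0.   0.17]
```

View pics/w1.png

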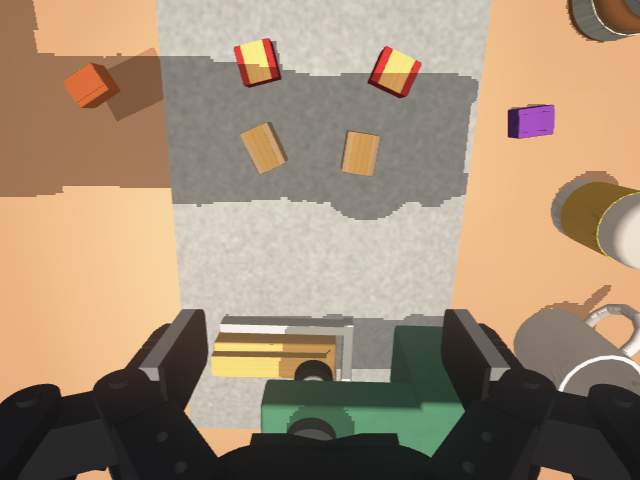

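The wrist view at the start pose shows the four offcuts at (258,62), (395,72), (264,148) and (360,152), with the look-alikes off the bed. Both moves were refused, so I'll send full rows.

move_arm(
  commands=[
    {"wx":0,"wy":0,"wz":0,"tx":0,"ty":0,"tz":-40,"gripper":85},
    {"wx":0,"wy":0,"wz":0,"tx":-50,"ty":-8,"tz":-40,"gripper":85},
    {"wx":0,"wy":0,"wz":0,"tx":-99,"ty":-16,"tz":-40,"gripper":85},
    {"wx":0,"wy":0,"wz":0,"tx":-148,"ty":-24,"tz":-40,"gripper":85},
    {"wx":0,"wy":0,"wz":0,"tx":-197,"ty":-32,"tz":-40,"gripper":85},
  ],
  newtons=60,
)

```text
time: 2.75
tcp_pos: [0.4926, -0.1986, 0.2716]
orientation: [0.0, 0.707, 0.707, 0.0]
wrist_force: [0.6, -0.3, 0.4]
finger_gap: 0.085
grip_force: 0.0
```

move_arm(
  commands=[
    {"wx":0,"wy":0,"wz":0,"tx":-49,"ty":-8,"tz":0,"gripper":85},
    {"wx":0,"wy":0,"wz":0,"tx":-98,"ty":-15,"tz":0,"gripper":85},
    {"wx":0,"wy":0,"wz":0,"tx":-146,"ty":-22,"tz":10,"gripper":85},
    {"wx":0,"wy":0,"wz":0.08,"tx":-176,"ty":-27,"tz":45,"gripper":85},
    {"wx":0,"wy":0,"wz":0.17,"tx":-176,"ty":-27,"tz":80,"gripper":85},
  ],
)

```text
time: 3.25
tcp_pos: [0.466, -0.3781, 0.1909]
orientation: [0.002, 0.767, 0.641, -0.0]
wrist_force: [0.5, 1.4, -0.3]
finger_gap: 0.0852
grip_force: 0.0
```

```bash
python3 - <<'E'
from h import *
r=bot.read_camera("wrist"); cv2.imwrite("pics/w2.png",r["frame"])
print([(np.round(d["at"],3).tolist(),round(d["conf"],2)) for d in bot.tip_of("wrist","sweeper")])
for d in bot.regions_of("wrist","sweeper"): print(d["region"].sum(),fit([(r,d["region"])],SW,[.466,-.373,-.17],2))
go(.466,-.374,.065,-.17)
E
```

```text
[([0.468, -0.373, -0.001], 0.93), ([0.692, -0.388, -0.002], 0.88)]
4812 (array([ 0.466, -0.373, -0.17 ]), np.float64(1.0))
9153 (array([ 0.46494774, -0.37127804, -0.17728047]), np.float64(0.05512542582842983))
t 3.4 tcp [ 0.464  -0.3719  0.189 ] yaw -0.169 F [0.5 0.4 0.5] gap 0.0846 grip 0.0
go t [ -2.2   3.1 123.9] w [-0.006 -0.003  0.001]
```

View pics/w2.png

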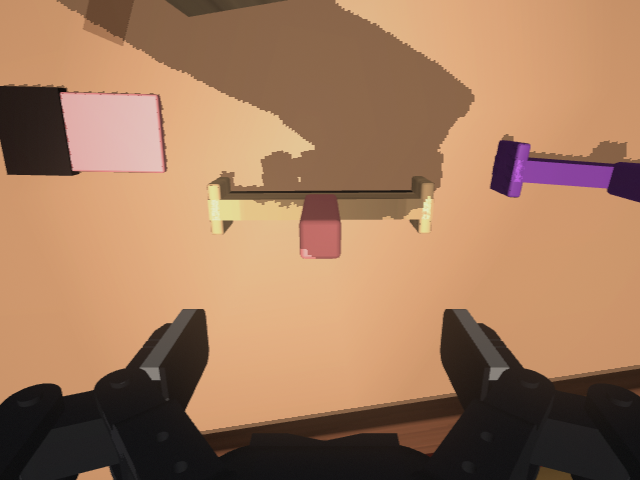

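The wrist view shows the pink block centred at (320,210) between the open fingers and aligned with them. Now I'll lower and grip it.

move_arm(
  commands=[
    {"wx":0,"wy":0,"wz":0,"tx":0,"ty":0,"tz":40,"gripper":85},
    {"wx":0,"wy":0,"wz":0,"tx":0,"ty":0,"tz":80,"gripper":85},
    {"wx":0,"wy":0,"wz":0,"tx":0,"ty":0,"tz":110,"gripper":85},
    {"wx":0,"wy":0,"wz":0,"tx":0,"ty":0,"tz":124,"gripper":85},
    {"wx":0,"wy":0,"wz":0,"tx":0,"ty":0,"tz":124,"gripper":85},
  ],
)

```text
time: 3.9
tcp_pos: [0.4662, -0.3719, 0.0673]
orientation: [-0.001, 0.764, 0.646, -0.0]
wrist_force: [0.5, 0.3, 0.0]
finger_gap: 0.085
grip_force: 0.0
```

move_arm(
  commands=[
    {"wx":0,"wy":0,"wz":0,"tx":0,"ty":0,"tz":0,"gripper":10},
    {"wx":0,"wy":0,"wz":0,"tx":0,"ty":0,"tz":0,"gripper":10},
    {"wx":0,"wy":0,"wz":0,"tx":0,"ty":0,"tz":0,"gripper":10},
    {"wx":0,"wy":0,"wz":0,"tx":0,"ty":0,"tz":0,"gripper":10},
    {"wx":0,"wy":0,"wz":0,"tx":0,"ty":0,"tz":0,"gripper":10},
  ],
)

```text
time: 4.4
tcp_pos: [0.4665, -0.3736, 0.0685]
orientation: [0.001, 0.765, 0.645, 0.0]
wrist_force: [-1.3, 0.2, 6.9]
finger_gap: 0.0235
grip_force: 60.5
```

```bash
python3 - <<'E'
from h import *
go(.466,-.373,.320,0.0)
r=bot.read_camera("side")
for d in bot.regions_of("side","sweeper"): print(d["region"].sum(),fit([(r,d["region"])],SW,[.466,-.373,-.17],2))
E
```

```text
t 4.4 tcp [ 0.4665 -0.3736  0.0685] yaw -0.17 F [-1.3  0.2  6.9] gap 0.0235 grip 60.5
go t [ 2.000e-01 -2.000e-01 -2.515e+02] w [ 0.002  0.001 -0.17 ]
783 (array([ 0.466, -0.373, -0.17 ]), np.float64(1.0))
```

move_arm(
  commands=[
    {"wx":0,"wy":0,"wz":0,"tx":0,"ty":0,"tz":-40,"gripper":10},
    {"wx":0,"wy":0,"wz":0,"tx":0,"ty":0,"tz":-90,"gripper":10},
    {"wx":0,"wy":0,"wz":0,"tx":0,"ty":0,"tz":-140,"gripper":10},
    {"wx":0,"wy":0,"wz":-0.07,"tx":0,"ty":0,"tz":-190,"gripper":10},
    {"wx":0,"wy":0,"wz":-0.14,"tx":0,"ty":0,"tz":-240,"gripper":10},
  ],
)

```text
time: 5.0
tcp_pos: [0.4653, -0.3724, 0.3085]
orientation: [-0.001, 0.717, 0.697, -0.0]
wrist_force: [1.7, -0.7, -3.0]
finger_gap: 0.0229
grip_force: 60.3
```

```bash
python3 - <<'E'
from h import *
go(.522,-.01,.320,-0.03)
E
```

```text
t 5.0 tcp [ 0.4653 -0.3724  0.3085] yaw -0.027 F [ 1.7 -0.7 -3. ] gap 0.0229 grip 60.3
go t [363.8  46.8 -11.2] w [-0.001 -0.001  0.003]
```

move_arm(
  commands=[
    {"wx":0,"wy":0,"wz":0,"tx":40,"ty":6,"tz":-15,"gripper":10},
    {"wx":0,"wy":0,"wz":0,"tx":85,"ty":12,"tz":-15,"gripper":10},
    {"wx":0,"wy":0,"wz":0,"tx":130,"ty":18,"tz":-15,"gripper":10},
    {"wx":0,"wy":0,"wz":0,"tx":175,"ty":24,"tz":-15,"gripper":10},
    {"wx":0,"wy":0,"wz":0,"tx":220,"ty":30,"tz":-15,"gripper":10},
  ],
)

```text
time: 5.5
tcp_pos: [0.5021, -0.1522, 0.3215]
orientation: [-0.001, 0.718, 0.696, -0.0]
wrist_force: [0.5, -0.4, -2.8]
finger_gap: 0.0232
grip_force: 60.3
```

move_arm(
  commands=[
    {"wx":0,"wy":0,"wz":0,"tx":45,"ty":6,"tz":0,"gripper":10},
    {"wx":0,"wy":0,"wz":0,"tx":90,"ty":13,"tz":0,"gripper":10},
    {"wx":0,"wy":0,"wz":0,"tx":130,"ty":20,"tz":0,"gripper":10},
    {"wx":0,"wy":0,"wz":0,"tx":144,"ty":20,"tz":0,"gripper":10},
    {"wx":0,"wy":0,"wz":0,"tx":144,"ty":20,"tz":0,"gripper":10},
  ],
)

```text
time: 6.0
tcp_pos: [0.5264, -0.0088, 0.3215]
orientation: [-0.001, 0.716, 0.698, -0.001]
wrist_force: [-0.3, -0.6, -3.2]
finger_gap: 0.0232
grip_force: 60.3
```

```bash
python3 - <<'E'
from h import *
go(.525,-.01,.122,-0.027)
r=bot.read_camera("side"); cv2.imwrite("pics/s2.png",r["frame"][100:400,150:550])
for d in bot.regions_of("side","sweeper"): print(d["region"].sum())
for d in bot.tip_of("side","sweeper"): print(d)
E
```

```text
t 6.0 tcp [ 0.5264 -0.0088  0.3215] yaw -0.026 F [-0.3 -0.6 -3.2] gap 0.0232 grip 60.3
go t [ -1.3  -1.  199.5] w [-0.002 -0.     0.001]
1907
1055
229
188
{'at': [0.5301, -0.0089, 0.2501], 'conf': 0.66}
{'at': [0.5785, 0.1047, 0.0612], 'conf': 0.58}
{'at': [0.6921, -0.3902, 0.0006], 'conf': 0.57}
{'at': [0.4825, 0.0467, 0.0627], 'conf': 0.17}
```

View pics/s2.png

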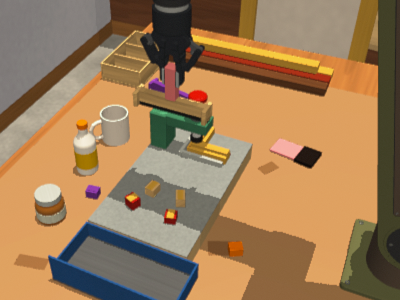

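The side view shows the block held level above the bed between the press and the offcuts. I'll lower it.

move_arm(
  commands=[
    {"wx":0,"wy":0,"wz":0,"tx":0,"ty":0,"tz":50,"gripper":10},
    {"wx":0,"wy":0,"wz":0,"tx":0,"ty":0,"tz":100,"gripper":10},
    {"wx":0,"wy":0,"wz":0,"tx":0,"ty":0,"tz":150,"gripper":10},
    {"wx":0,"wy":0,"wz":0,"tx":0,"ty":0,"tz":185,"gripper":10},
    {"wx":0,"wy":0,"wz":0,"tx":0,"ty":0,"tz":197,"gripper":10},
  ],
)

```text
time: 6.65
tcp_pos: [0.5231, -0.0122, 0.1214]
orientation: [-0.003, 0.719, 0.696, -0.003]
wrist_force: [-1.2, 0.2, -2.9]
finger_gap: 0.0234
grip_force: 60.2
```

move_arm(
  commands=[
    {"wx":0,"wy":0,"wz":0,"tx":0,"ty":0,"tz":1,"gripper":10},
    {"wx":0,"wy":0,"wz":0,"tx":0,"ty":0,"tz":2,"gripper":10},
  ],
)

```text
time: 6.85
tcp_pos: [0.5284, -0.0114, 0.1249]
orientation: [0.001, 0.718, 0.696, 0.001]
wrist_force: [0.1, -0.4, -2.9]
finger_gap: 0.0234
grip_force: 60.2
```

move_arm(
  commands=[
    {"wx":0,"wy":0,"wz":0,"tx":0,"ty":0,"tz":0,"gripper":10},
    {"wx":0,"wy":0,"wz":0,"tx":0,"ty":0,"tz":1,"gripper":10},
    {"wx":0,"wy":0,"wz":0,"tx":0,"ty":0,"tz":1,"gripper":10},
  ],
)

```text
time: 7.15
tcp_pos: [0.5278, -0.0106, 0.1235]
orientation: [0.001, 0.718, 0.696, 0.001]
wrist_force: [-0.3, 0.5, -2.3]
finger_gap: 0.0231
grip_force: 60.2
```

move_arm(
  commands=[
    {"wx":0,"wy":0,"wz":0,"tx":0,"ty":0,"tz":1,"gripper":10},
    {"wx":0,"wy":0,"wz":0,"tx":0,"ty":0,"tz":1,"gripper":10},
  ],
)

```text
time: 7.35
tcp_pos: [0.5269, -0.0106, 0.1215]
orientation: [0.0, 0.718, 0.696, 0.0]
wrist_force: [0.2, -1.2, -3.3]
finger_gap: 0.0233
grip_force: 60.2
```

move_arm(
  commands=[
    {"wx":0,"wy":0,"wz":0,"tx":0,"ty":0,"tz":1,"gripper":10},
    {"wx":0,"wy":0,"wz":0,"tx":0,"ty":0,"tz":1,"gripper":10},
  ],
)

```text
time: 7.55
tcp_pos: [0.5267, -0.0106, 0.1201]
orientation: [-0.0, 0.718, 0.696, -0.0]
wrist_force: [0.7, -0.7, -3.4]
finger_gap: 0.023
grip_force: 60.2
```

move_arm(
  commands=[
    {"wx":0,"wy":0,"wz":0,"tx":10,"ty":0,"tz":0,"gripper":10},
    {"wx":0,"wy":0,"wz":0,"tx":20,"ty":0,"tz":0,"gripper":10},
    {"wx":0,"wy":0,"wz":0,"tx":30,"ty":0,"tz":0,"gripper":10},
    {"wx":0,"wy":0,"wz":0,"tx":40,"ty":0,"tz":0,"gripper":10},
    {"wx":0,"wy":0,"wz":0,"tx":50,"ty":0,"tz":0,"gripper":10},
  ],
)

```text
time: 8.05
tcp_pos: [0.5283, 0.0404, 0.1203]
orientation: [0.0, 0.717, 0.697, -0.0]
wrist_force: [0.1, 0.1, -2.7]
finger_gap: 0.0235
grip_force: 60.3
```

move_arm(
  commands=[
    {"wx":0,"wy":0,"wz":0,"tx":10,"ty":0,"tz":0,"gripper":10},
    {"wx":0,"wy":0,"wz":0,"tx":20,"ty":0,"tz":0,"gripper":10},
    {"wx":0,"wy":0,"wz":0,"tx":30,"ty":0,"tz":0,"gripper":10},
    {"wx":0,"wy":0,"wz":0,"tx":40,"ty":0,"tz":0,"gripper":10},
    {"wx":0,"wy":0,"wz":0,"tx":50,"ty":0,"tz":0,"gripper":10},
  ],
)

```text
time: 8.55
tcp_pos: [0.5299, 0.0901, 0.1203]
orientation: [-0.0, 0.718, 0.696, -0.0]
wrist_force: [-0.4, -1.4, -2.9]
finger_gap: 0.0235
grip_force: 60.3
```

```bash
python3 - <<'E'
from h import *
go(.53,.205,.122,-0.027)
r=bot.read_camera("side"); cv2.imwrite("pics/s3.png",cv2.resize(r["frame"][240:420,180:420],None,fx=2.5,fy=2.5))
for d in bot.tip_of("side","offcut0"): print(d)
E
```

```text
t 8.55 tcp [0.5299 0.0901 0.1203] yaw -0.03 F [-0.4 -1.4 -2.9] gap 0.0235 grip 60.3
go t [114.9  -3.3  -1.7] w [-0.     0.    -0.003]
{'at': [0.3267, 0.1009, 0.0106], 'conf': 0.72}
{'at': [0.4872, 0.1126, 0.0632], 'conf': 0.71}
{'at': [0.552, 0.1148, 0.0618], 'conf': 0.68}
{'at': [0.4804, 0.1418, 0.0642], 'conf': 0.61}
{'at': [0.7554, 0.1694, 0.001], 'conf': 0.36}
```

View pics/s3.png

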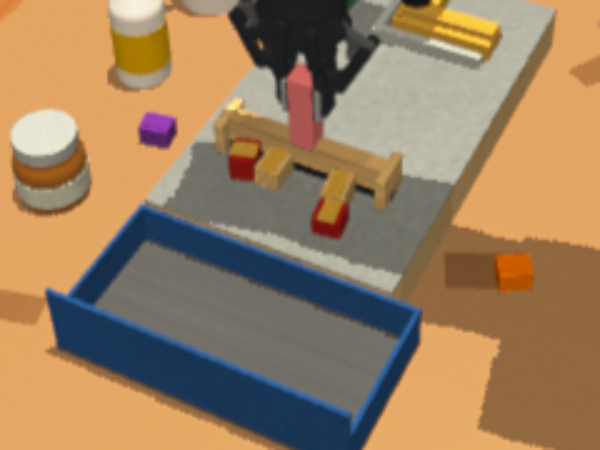

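The side view shows all four offcuts caught between the cheeks, so the sweep continues.

move_arm(
  commands=[
    {"wx":0,"wy":0,"wz":0,"tx":10,"ty":0,"tz":0,"gripper":10},
    {"wx":0,"wy":0,"wz":0,"tx":20,"ty":0,"tz":0,"gripper":10},
    {"wx":0,"wy":0,"wz":0,"tx":30,"ty":0,"tz":0,"gripper":10},
    {"wx":0,"wy":0,"wz":0,"tx":40,"ty":0,"tz":0,"gripper":10},
    {"wx":0,"wy":0,"wz":0,"tx":50,"ty":0,"tz":0,"gripper":10},
  ],
)

```text
time: 9.15
tcp_pos: [0.5314, 0.1402, 0.1203]
orientation: [0.0, 0.718, 0.696, -0.0]
wrist_force: [0.8, -1.4, -3.5]
finger_gap: 0.0231
grip_force: 60.3
```

move_arm(
  commands=[
    {"wx":0,"wy":0,"wz":0,"tx":8,"ty":0,"tz":0,"gripper":10},
    {"wx":0,"wy":0,"wz":0,"tx":16,"ty":0,"tz":0,"gripper":10},
    {"wx":0,"wy":0,"wz":0,"tx":24,"ty":0,"tz":0,"gripper":10},
    {"wx":0,"wy":0,"wz":0,"tx":32,"ty":0,"tz":0,"gripper":10},
    {"wx":0,"wy":0,"wz":0,"tx":40,"ty":0,"tz":0,"gripper":10},
  ],
)

```text
time: 9.65
tcp_pos: [0.5326, 0.18, 0.1203]
orientation: [-0.0, 0.718, 0.696, 0.0]
wrist_force: [0.8, -0.2, -2.7]
finger_gap: 0.0234
grip_force: 60.3
```

move_arm(
  commands=[
    {"wx":0,"wy":0,"wz":0,"tx":8,"ty":0,"tz":0,"gripper":10},
    {"wx":0,"wy":0,"wz":0,"tx":16,"ty":0,"tz":0,"gripper":10},
    {"wx":0,"wy":0,"wz":0,"tx":24,"ty":0,"tz":0,"gripper":10},
    {"wx":0,"wy":0,"wz":0,"tx":32,"ty":0,"tz":0,"gripper":10},
    {"wx":0,"wy":0,"wz":0,"tx":32,"ty":0,"tz":0,"gripper":10},
  ],
)

```text
time: 10.15
tcp_pos: [0.5338, 0.2125, 0.1203]
orientation: [-0.0, 0.717, 0.697, 0.0]
wrist_force: [-1.0, -0.2, -3.1]
finger_gap: 0.0232
grip_force: 60.3
```

```bash
python3 - <<'E'
from h import *
go(.53,.205,.122,-0.027)
r=bot.read_camera("side"); cv2.imwrite("pics/s4.png",cv2.resize(r["frame"][240:420,180:420],None,fx=2.5,fy=2.5))
for d in bot.tip_of("side","offcut0"): print(d)
E
```

```text
t 10.15 tcp [0.5338 0.2125 0.1203] yaw -0.029 F [-1.  -0.2 -3.1] gap 0.0232 grip 60.3
go t [-7.6 -3.5 -1.7] w [ 0.    -0.001 -0.002]
{'at': [0.4973, 0.2325, 0.0417], 'conf': 0.66}
{'at': [0.6994, 0.0714, 0.012], 'conf': 0.62}
{'at': [0.5558, 0.2321, 0.0157], 'conf': 0.61}
{'at': [0.3269, 0.0996, 0.0071], 'conf': 0.54}
{'at': [0.49, 0.2278, 0.0178], 'conf': 0.48}
{'at': [0.5892, 0.2073, 0.0174], 'conf': 0.48}
{'at': [0.5181, -0.13, 0.052], 'conf': 0.32}
```

View pics/s4.png

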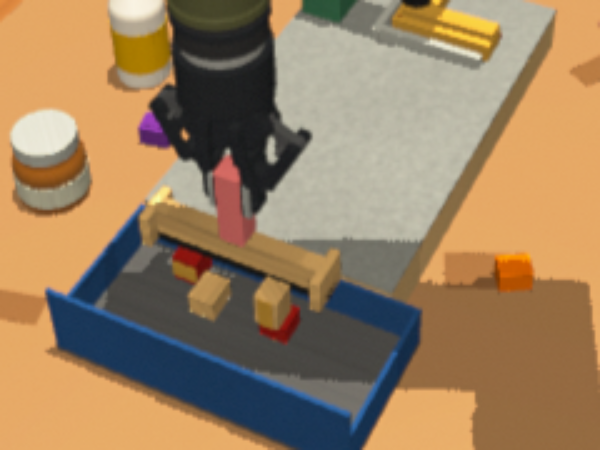

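The side view shows all four offcuts in the tray: red at (190,265), pale at (210,297), and a pale one on a red one at (272,305). Now I'll lift the block and check again.

move_arm(
  commands=[
    {"wx":0,"wy":0,"wz":0,"tx":0,"ty":0,"tz":-20,"gripper":10},
    {"wx":0,"wy":0,"wz":0,"tx":0,"ty":0,"tz":-60,"gripper":10},
    {"wx":0,"wy":0,"wz":0,"tx":0,"ty":0,"tz":-105,"gripper":10},
    {"wx":0,"wy":0,"wz":0,"tx":0,"ty":0,"tz":-150,"gripper":10},
    {"wx":0,"wy":0,"wz":0,"tx":-10,"ty":0,"tz":-195,"gripper":10},
  ],
)

```text
time: 10.75
tcp_pos: [0.5329, 0.2014, 0.317]
orientation: [-0.0, 0.717, 0.697, 0.0]
wrist_force: [1.7, 0.6, -2.9]
finger_gap: 0.0235
grip_force: 60.3
```

```bash
python3 - <<'E'
from h import *
go(.466,-.373,.320,-0.029)
r=bot.read_camera("side"); cv2.imwrite("pics/s5.png",cv2.resize(r["frame"][200:420,140:420],None,fx=2.5,fy=2.5))
for d in bot.tip_of("side","offcut0"): print(d)
E
```

```text
t 10.75 tcp [0.5329 0.2014 0.317 ] yaw -0.029 F [ 1.7  0.6 -2.9] gap 0.0235 grip 60.3
go t [-576.1  -50.1   -3.3] w [ 0. -0. -0.]
{'at': [0.5903, 0.2081, 0.0219], 'conf': 0.7}
{'at': [0.4949, 0.2319, 0.0405], 'conf': 0.64}
{'at': [0.5557, 0.2338, 0.0157], 'conf': 0.63}
{'at': [0.7031, 0.0683, 0.0082], 'conf': 0.56}
{'at': [0.491, 0.2297, 0.0169], 'conf': 0.5}
{'at': [0.5319, 0.2014, 0.247], 'conf': 0.27}
```

View pics/s5.png

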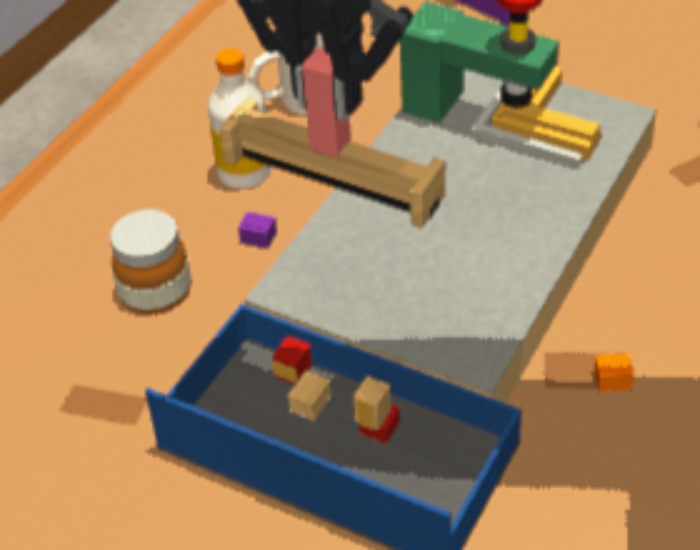

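The bed is clear and all four offcuts lie in the tray. I'll carry the block back to its place.

move_arm(
  commands=[
    {"wx":0,"wy":0,"wz":0,"tx":-45,"ty":-4,"tz":-4,"gripper":10},
    {"wx":0,"wy":0,"wz":0,"tx":-92,"ty":-8,"tz":-4,"gripper":10},
    {"wx":0,"wy":0,"wz":0,"tx":-139,"ty":-12,"tz":-4,"gripper":10},
    {"wx":0,"wy":0,"wz":0,"tx":-186,"ty":-16,"tz":-4,"gripper":10},
    {"wx":0,"wy":0,"wz":0,"tx":-233,"ty":-20,"tz":-4,"gripper":10},
  ],
)

```text
time: 11.35
tcp_pos: [0.5052, -0.033, 0.3184]
orientation: [-0.0, 0.718, 0.696, -0.0]
wrist_force: [0.7, -0.2, -2.5]
finger_gap: 0.0235
grip_force: 60.3
```

move_arm(
  commands=[
    {"wx":0,"wy":0,"wz":0,"tx":-47,"ty":-4,"tz":0,"gripper":10},
    {"wx":0,"wy":0,"wz":0,"tx":-94,"ty":-8,"tz":0,"gripper":10},
    {"wx":0,"wy":0,"wz":0,"tx":-141,"ty":-12,"tz":0,"gripper":10},
    {"wx":0,"wy":0,"wz":0,"tx":-188,"ty":-16,"tz":0,"gripper":10},
    {"wx":0,"wy":0,"wz":0,"tx":-235,"ty":-20,"tz":0,"gripper":10},
  ],
)

```text
time: 11.85
tcp_pos: [0.478, -0.2672, 0.3184]
orientation: [-0.001, 0.718, 0.696, -0.0]
wrist_force: [2.2, -0.7, -2.5]
finger_gap: 0.0233
grip_force: 60.3
```

move_arm(
  commands=[
    {"wx":0,"wy":0,"wz":0,"tx":-47,"ty":-4,"tz":0,"gripper":10},
    {"wx":0,"wy":0,"wz":0,"tx":-90,"ty":-8,"tz":0,"gripper":10},
    {"wx":0,"wy":0,"wz":0,"tx":-108,"ty":-10,"tz":20,"gripper":10},
    {"wx":0,"wy":0,"wz":0,"tx":-108,"ty":-10,"tz":65,"gripper":10},
    {"wx":0,"wy":0,"wz":0,"tx":-108,"ty":-10,"tz":110,"gripper":10},
  ],
)

```text
time: 12.35
tcp_pos: [0.4655, -0.3745, 0.2077]
orientation: [0.001, 0.719, 0.696, 0.0]
wrist_force: [-0.2, 0.2, -4.5]
finger_gap: 0.0229
grip_force: 60.3
```

```bash
python3 - <<'E'
from h import *
go(.466,-.373,.0685,-0.029)
E
```

```text
t 12.35 tcp [ 0.4655 -0.3745  0.2077] yaw -0.033 F [-0.2  0.2 -4.5] gap 0.0229 grip 60.3
go t [  1.6   0.2 139.2] w [ 0.001  0.001 -0.004]
```

move_arm(
  commands=[
    {"wx":0,"wy":0,"wz":0,"tx":0,"ty":0,"tz":45,"gripper":10},
    {"wx":0,"wy":0,"wz":0,"tx":0,"ty":0,"tz":90,"gripper":10},
    {"wx":0,"wy":0,"wz":0,"tx":0,"ty":0,"tz":122,"gripper":10},
    {"wx":0,"wy":0,"wz":0,"tx":0,"ty":0,"tz":132,"gripper":10},
    {"wx":0,"wy":0,"wz":0,"tx":0,"ty":0,"tz":136,"gripper":10},
  ],
)

```text
time: 12.85
tcp_pos: [0.4647, -0.3723, 0.0717]
orientation: [-0.002, 0.718, 0.696, -0.0]
wrist_force: [-0.6, 0.2, -3.1]
finger_gap: 0.0234
grip_force: 60.2
```

move_arm(
  commands=[
    {"wx":0,"wy":0,"wz":0,"tx":0,"ty":0,"tz":1,"gripper":10},
    {"wx":0,"wy":0,"wz":0,"tx":0,"ty":0,"tz":2,"gripper":10},
    {"wx":0,"wy":0,"wz":0,"tx":0,"ty":0,"tz":2,"gripper":10},
  ],
)

```text
time: 13.15
tcp_pos: [0.4672, -0.374, 0.0731]
orientation: [0.002, 0.718, 0.696, 0.0]
wrist_force: [-0.2, 0.1, -2.1]
finger_gap: 0.0232
grip_force: 60.2
```

move_arm(
  commands=[
    {"wx":0,"wy":0,"wz":0,"tx":0,"ty":0,"tz":0,"gripper":10},
    {"wx":0,"wy":0,"wz":0,"tx":0,"ty":0,"tz":1,"gripper":10},
    {"wx":0,"wy":0,"wz":0,"tx":0,"ty":0,"tz":2,"gripper":10},
    {"wx":0,"wy":0,"wz":0,"tx":0,"ty":0,"tz":2,"gripper":10},
  ],
)

```text
time: 13.55
tcp_pos: [0.4659, -0.3729, 0.0692]
orientation: [-0.0, 0.718, 0.696, -0.0]
wrist_force: [-0.1, 0.7, -3.2]
finger_gap: 0.0235
grip_force: 60.2
```

move_arm(
  commands=[
    {"wx":0,"wy":0,"wz":0,"tx":0,"ty":0,"tz":1,"gripper":10},
    {"wx":0,"wy":0,"wz":0,"tx":0,"ty":0,"tz":1,"gripper":10},
  ],
)

```text
time: 13.75
tcp_pos: [0.4661, -0.3731, 0.0686]
orientation: [0.0, 0.718, 0.696, -0.0]
wrist_force: [0.4, 0.3, -0.3]
finger_gap: 0.0232
grip_force: 60.7
```

move_arm(
  commands=[
    {"wx":0,"wy":0,"wz":0,"tx":0,"ty":0,"tz":0,"gripper":10},
  ],
)

```text
time: 13.85
tcp_pos: [0.4661, -0.3731, 0.0686]
orientation: [0.0, 0.718, 0.696, -0.0]
wrist_force: [-0.4, -0.2, 1.1]
finger_gap: 0.0233
grip_force: 60.7
```

move_arm(
  commands=[
    {"wx":0,"wy":0,"wz":0,"tx":0,"ty":0,"tz":0,"gripper":80},
    {"wx":0,"wy":0,"wz":0,"tx":0,"ty":0,"tz":0,"gripper":80},
    {"wx":0,"wy":0,"wz":0,"tx":0,"ty":0,"tz":0,"gripper":80},
    {"wx":0,"wy":0,"wz":0,"tx":0,"ty":0,"tz":0,"gripper":80},
    {"wx":0,"wy":0,"wz":0,"tx":0,"ty":0,"tz":0,"gripper":80},
  ],
)

```text
time: 14.35
tcp_pos: [0.466, -0.373, 0.0683]
orientation: [0.0, 0.718, 0.696, 0.0]
wrist_force: [0.1, -0.5, -0.3]
finger_gap: 0.0802
grip_force: 0.0
```

move_arm(
  commands=[
    {"wx":0,"wy":0,"wz":0,"tx":0,"ty":0,"tz":-30,"gripper":80},
    {"wx":0,"wy":0,"wz":0,"tx":0,"ty":0,"tz":-70,"gripper":80},
    {"wx":0,"wy":0,"wz":0,"tx":0,"ty":0,"tz":-115,"gripper":80},
    {"wx":0,"wy":0,"wz":0,"tx":0,"ty":0,"tz":-160,"gripper":0},
    {"wx":0,"wy":0,"wz":0,"tx":0,"ty":0,"tz":-200,"gripper":0},
  ],
)

```text
time: 14.85
tcp_pos: [0.4661, -0.3731, 0.2708]
orientation: [0.001, 0.718, 0.696, 0.0]
wrist_force: [0.5, -0.8, 0.1]
finger_gap: 0.0528
grip_force: 0.0
```

```bash
python3 - <<'E'
from h import *
for c in ["scene","side"]:
    r=bot.read_camera(c)
    for t in ["sweeper","knob_top","press_head","tray_in","offcut0"]:
        print(c,t,[(np.round(d["at"],3).tolist(),round(d["conf"],2)) for d in bot.tip_of(c,t)])
    # knob disc fit: red pixels near the knob
    hsv=cv2.cvtColor(r["frame"],cv2.COLOR_BGR2HSV)
    u=proj(r,[[.518,-.133,.215]])[0].astype(int)
    m=(((hsv[...,0]<8)|(hsv[...,0]>172))&(hsv[...,1]>170)&(hsv[...,2]>60))
    w=np.zeros_like(m); w[u[1]-25:u[1]+25,u[0]-25:u[0]+25]=1; m&=w
    a=np.linspace(0,2*np.pi,24)
    K=[np.array([[.023*np.cos(t),.023*np.sin(t),z] for t in a for z in(.201,.219)]+[[.019*np.cos(t),.019*np.sin(t),.223] for t in a])]
    print(m.sum(),fit([(r,m)],K,[.518,-.133,0]))
go(.518,-.133,.25,-.029)
E
```

```text
scene sweeper [([0.69, -0.391, 0.001], 0.8), ([0.465, -0.369, -0.005], 0.67), ([0.494, 0.231, 0.015], 0.25)]
scene knob_top [([0.517, -0.131, 0.218], 0.62), ([0.496, 0.231, 0.018], 0.22)]
scene press_head [([0.56, -0.135, 0.153], 0.97)]
scene tray_in [([0.513, 0.256, 0.004], 0.72)]
scene offcut0 [([0.707, 0.071, 0.011], 0.73), ([0.494, 0.233, 0.04], 0.68), ([0.495, 0.231, 0.014], 0.63), ([0.589, 0.205, 0.02], 0.63), ([0.327, 0.094, 0.014], 0.6), ([0.552, 0.234, 0.016], 0.45), ([0.766, -0.15, 0.0], 0.22)]
183 (array([ 0.50104905, -0.1353787 , -0.05554291]), np.float64(0.41498501498501494))
side sweeper [([0.692, -0.389, -0.0], 0.72), ([0.467, -0.373, -0.002], 0.58)]
side knob_top [([0.517, -0.136, 0.225], 0.89), ([0.468, -0.374, -0.001], 0.53), ([0.762, -0.15, -0.002], 0.27)]
side press_head [([0.557, -0.133, 0.155], 0.89), ([0.518, -0.137, 0.226], 0.23)]
side tray_in [([0.516, 0.255, 0.004], 0.72)]
side offcut0 [([0.498, 0.232, 0.041], 0.75), ([0.554, 0.233, 0.016], 0.61), ([0.325, 0.098, 0.009], 0.6), ([0.701, 0.07, 0.011], 0.51), ([0.586, 0.206, 0.018], 0.48), ([0.49, 0.23, 0.02], 0.41)]
224 (array([ 0.51857112, -0.13917251,  0.12085587]), np.float64(0.246267087276551))
t 15.45 tcp [ 0.4656 -0.3727  0.2673] yaw -0.03 F [ 0.2 -0.3  0.1] gap 0.0001 grip 0.0
go t [241.1  45.2  17.5] w [-0.002 -0.001 -0.001]
```

move_arm(
  commands=[
    {"wx":0,"wy":0,"wz":0,"tx":48,"ty":9,"tz":0,"gripper":0},
    {"wx":0,"wy":0,"wz":0,"tx":96,"ty":18,"tz":0,"gripper":0},
    {"wx":0,"wy":0,"wz":0,"tx":144,"ty":27,"tz":0,"gripper":0},
    {"wx":0,"wy":0,"wz":0,"tx":192,"ty":36,"tz":0,"gripper":0},
    {"wx":0,"wy":0,"wz":0,"tx":240,"ty":44,"tz":0,"gripper":0},
  ],
)

```text
time: 15.95
tcp_pos: [0.5172, -0.1326, 0.2681]
orientation: [-0.0, 0.718, 0.696, 0.0]
wrist_force: [1.2, -0.2, 0.1]
finger_gap: -0.0001
grip_force: 0.0
```

move_arm(
  commands=[
    {"wx":0,"wy":0,"wz":0,"tx":0,"ty":0,"tz":10,"gripper":0},
    {"wx":0,"wy":0,"wz":0,"tx":0,"ty":0,"tz":20,"gripper":0},
    {"wx":0,"wy":0,"wz":0,"tx":0,"ty":0,"tz":27,"gripper":0},
    {"wx":0,"wy":0,"wz":0,"tx":0,"ty":0,"tz":30,"gripper":0},
    {"wx":0,"wy":0,"wz":0,"tx":0,"ty":0,"tz":30,"gripper":0},
  ],
)

```text
time: 16.45
tcp_pos: [0.5165, -0.1356, 0.2374]
orientation: [-0.001, 0.718, 0.696, -0.0]
wrist_force: [0.2, 0.0, -0.1]
finger_gap: 0.0001
grip_force: 0.0
```

```bash
python3 - <<'E'
from h import *
go(.517,-.134,.203,-.029)
a=bot.read_camera("side"); b=bot.read_camera("scene")
for c in("side","scene"): print(c,[(np.round(d["at"],3).tolist(),round(d["conf"],2)) for d in bot.tip_of(c,"knob_top")])
def crop(r):
    u=proj(r,[[.517,-.134,.2]])[0].astype(int); return cv2.resize(r["frame"][u[1]-50:u[1]+50,u[0]-50:u[0]+50],(400,400),interpolation=cv2.INTER_CUBIC)
cv2.imwrite("pics/k1.png",np.hstack([crop(a),crop(b)]))
E
```

```text
t 16.45 tcp [ 0.5165 -0.1356  0.2374] yaw -0.032 F [ 0.2  0.  -0.1] gap 0.0001 grip 0.0
go t [ 1.7  0.5 34.4] w [-0.002 -0.    -0.003]
side [([0.52, -0.139, 0.228], 0.58), ([0.311, -0.292, 0.001], 0.17)]
scene [([0.517, -0.13, 0.221], 0.67)]
```

View pics/k1.png

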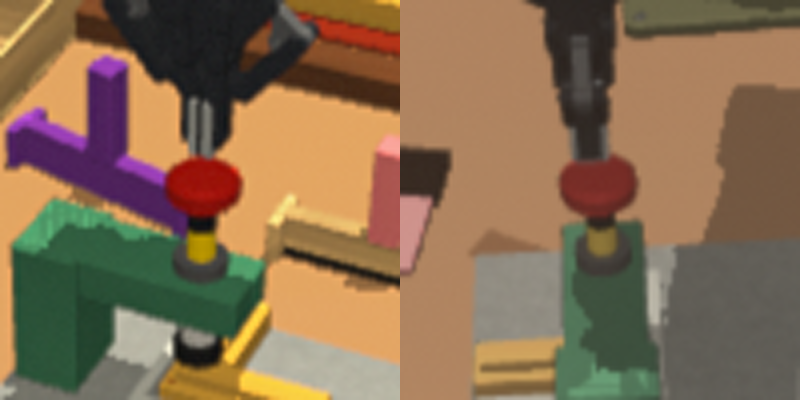

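The close-up shows the shut fingertips above the knob, about 3 mm towards -y of its centre, and the yellow band fully out. I'll press in small steps.

move_arm(
  commands=[
    {"wx":0,"wy":0,"wz":0,"tx":2,"ty":1,"tz":4,"gripper":0},
    {"wx":0,"wy":0,"wz":0,"tx":2,"ty":1,"tz":8,"gripper":0},
    {"wx":0,"wy":0,"wz":0,"tx":2,"ty":1,"tz":11,"gripper":0},
    {"wx":0,"wy":0,"wz":0,"tx":2,"ty":1,"tz":11,"gripper":0},
  ],
)

```text
time: 17.05
tcp_pos: [0.5178, -0.1323, 0.2266]
orientation: [-0.001, 0.718, 0.696, -0.0]
wrist_force: [0.4, 0.2, -0.0]
finger_gap: -0.0002
grip_force: 0.0
```

move_arm(
  commands=[
    {"wx":0,"wy":0,"wz":0,"tx":0,"ty":0,"tz":1,"gripper":0},
    {"wx":0,"wy":0,"wz":0,"tx":0,"ty":0,"tz":2,"gripper":0},
    {"wx":0,"wy":0,"wz":0,"tx":0,"ty":0,"tz":2,"gripper":0},
  ],
)

```text
time: 17.35
tcp_pos: [0.5182, -0.1324, 0.2252]
orientation: [0.0, 0.718, 0.696, -0.0]
wrist_force: [-0.4, 1.1, 1.1]
finger_gap: 0.0
grip_force: 0.0
```

move_arm(
  commands=[
    {"wx":0,"wy":0,"wz":0,"tx":0,"ty":0,"tz":1,"gripper":0},
    {"wx":0,"wy":0,"wz":0,"tx":0,"ty":0,"tz":2,"gripper":0},
    {"wx":0,"wy":0,"wz":0,"tx":0,"ty":0,"tz":2,"gripper":0},
  ],
)

```text
time: 17.65
tcp_pos: [0.5181, -0.1324, 0.2232]
orientation: [-0.0, 0.718, 0.696, -0.0]
wrist_force: [1.3, -0.1, -1.0]
finger_gap: 0.0003
grip_force: 0.0
```

move_arm(
  commands=[
    {"wx":0,"wy":0,"wz":0,"tx":0,"ty":0,"tz":1,"gripper":0},
    {"wx":0,"wy":0,"wz":0,"tx":0,"ty":0,"tz":2,"gripper":0},
    {"wx":0,"wy":0,"wz":0,"tx":0,"ty":0,"tz":2,"gripper":0},
  ],
)

```text
time: 17.95
tcp_pos: [0.5183, -0.1325, 0.2218]
orientation: [0.0, 0.718, 0.696, 0.0]
wrist_force: [-1.5, 0.3, 5.6]
finger_gap: -0.0002
grip_force: 2.5
```

move_arm(
  commands=[
    {"wx":0,"wy":0,"wz":0,"tx":0,"ty":0,"tz":3,"gripper":0},
    {"wx":0,"wy":0,"wz":0,"tx":0,"ty":0,"tz":6,"gripper":0},
    {"wx":0,"wy":0,"wz":0,"tx":0,"ty":0,"tz":9,"gripper":0},
    {"wx":0,"wy":0,"wz":0,"tx":0,"ty":0,"tz":12,"gripper":0},
    {"wx":0,"wy":0,"wz":0,"tx":0,"ty":0,"tz":14,"gripper":0},
  ],
)

```text
time: 18.45
tcp_pos: [0.5183, -0.1325, 0.2088]
orientation: [0.001, 0.718, 0.696, 0.0]
wrist_force: [-3.6, 1.2, 12.7]
finger_gap: 0.0001
grip_force: 6.3
```

move_arm(
  commands=[
    {"wx":0,"wy":0,"wz":0,"tx":0,"ty":0,"tz":1,"gripper":0},
    {"wx":0,"wy":0,"wz":0,"tx":0,"ty":0,"tz":2,"gripper":0},
    {"wx":0,"wy":0,"wz":0,"tx":0,"ty":0,"tz":3,"gripper":0},
    {"wx":0,"wy":0,"wz":0,"tx":0,"ty":0,"tz":3,"gripper":0},
    {"wx":0,"wy":0,"wz":0,"tx":0,"ty":0,"tz":3,"gripper":0},
  ],
)

```text
time: 18.95
tcp_pos: [0.5183, -0.1325, 0.2065]
orientation: [0.001, 0.718, 0.696, 0.001]
wrist_force: [-3.6, 1.1, 13.2]
finger_gap: -0.0003
grip_force: 7.0
```

move_arm(
  commands=[
    {"wx":0,"wy":0,"wz":0,"tx":0,"ty":0,"tz":1,"gripper":0},
    {"wx":0,"wy":0,"wz":0,"tx":0,"ty":0,"tz":2,"gripper":0},
    {"wx":0,"wy":0,"wz":0,"tx":0,"ty":0,"tz":3.5,"gripper":0},
    {"wx":0,"wy":0,"wz":0,"tx":0,"ty":0,"tz":3.5,"gripper":0},
    {"wx":0,"wy":0,"wz":0,"tx":0,"ty":0,"tz":3.5,"gripper":0},
  ],
)

```text
time: 19.45
tcp_pos: [0.5183, -0.1325, 0.2033]
orientation: [0.001, 0.718, 0.696, 0.001]
wrist_force: [-5.5, 1.0, 15.3]
finger_gap: 0.0002
grip_force: 8.1
```

```bash
python3 - <<'E'
from h import *
a=bot.read_camera("side"); b=bot.read_camera("scene")
for c in("side","scene"):
  for t in("knob_top","sweeper","offcut0"): print(c,t,[(np.round(d["at"],3).tolist(),round(d["conf"],2)) for d in bot.tip_of(c,t)])
def crop(r):
    u=proj(r,[[.517,-.134,.18]])[0].astype(int); return cv2.resize(r["frame"][u[1]-40:u[1]+40,u[0]-40:u[0]+40],(400,400),interpolation=cv2.INTER_CUBIC)
cv2.imwrite("pics/k2.png",np.hstack([crop(a),crop(b)]))
go(.5183,-.1325,.203,-.03)
E
```

```text
side knob_top [([0.519, -0.137, 0.205], 0.93), ([0.467, -0.37, -0.003], 0.65)]
side sweeper [([0.466, -0.372, 0.0], 0.73), ([0.695, -0.387, 0.002], 0.62)]
side offcut0 [([0.701, 0.072, 0.011], 0.7), ([0.488, 0.23, 0.022], 0.67), ([0.496, 0.232, 0.042], 0.61), ([0.589, 0.207, 0.016], 0.55), ([0.324, 0.099, 0.01], 0.49), ([0.557, 0.232, 0.016], 0.46)]
scene knob_top [([0.514, -0.132, 0.199], 0.47), ([0.557, -0.136, 0.154], 0.33)]
scene sweeper [([0.466, -0.371, -0.003], 0.82), ([0.692, -0.391, 0.001], 0.82)]
scene offcut0 [([0.552, 0.23, 0.015], 0.71), ([0.493, 0.233, 0.02], 0.54), ([0.492, 0.233, 0.042], 0.51), ([0.707, 0.07, 0.014], 0.49), ([0.329, 0.095, 0.011], 0.48), ([0.588, 0.204, 0.015], 0.43)]
t 19.85 tcp [ 0.5183 -0.1325  0.2034] yaw -0.03 F [-5.2  1.2 15.6] gap 0.0002 grip 8.1
go t [-0.  -0.   0.4] w [ 0.002  0.001 -0.   ]
```

View pics/k2.png

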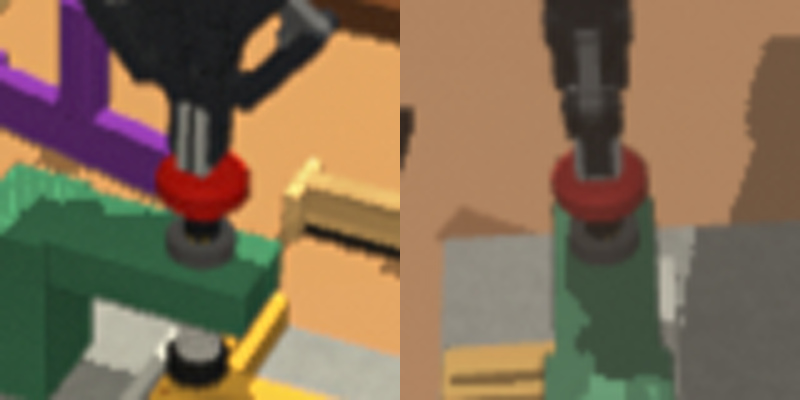

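The yellow band has just sunk into the collar and the force is about 15 N, which matches 20 mm of travel. The block is standing and the offcuts are in the tray, so I'll hand in.

```bash
python3 -c "
from rig import bot
print(bot.finish_job())"
```

```text
the job is handed in; nothing more can be done
None
```

I handed the job in with all four offcuts in the scrap tray, the sweeping block standing upright on the bench and let go, and the gripper still holding the knob about 20 mm down (about 15 N, yellow band just sunk); the hand-in returned no verdict.

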